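Hold a keyed battery pack on the test cradle's contacts

TASK

Two flat grey battery packs lie label up on the bench; pick up the one with a cut-off corner, which marks its contact end. Push it, still label up and cut corner first, fully home into the slot of the battery test cradle so that it presses the sprung contacts back, and finish while you still hold it there: the spring throws it out if you let go. Leave the square-cornered pack, the multimeter, the pliers and the screw dish where they lie.

Things in the scene. Friction and masses are not known exactly. Their poses are not given: they have to be found in the camera images.
- pack_mid (a point): Centre (half-way up) of the pack to test: a loose flat grey plastic block 100 mm long (its x), 44 wide (y), 14 thick (z), 50 to 105 g, lying with its plain paper label up (+z). Contact end at +x. Grip it across its 44 mm width in its rear half, 10 to 25 mm behind this centre (towards -x), so that the fingers stay outside the cradle: its front 40 mm go in.
- pack_cut (a point): Middle of the pack's cut corner, half-way up, 44 mm ahead (+x) and 16 mm to the right (-y) of pack_mid: one corner of the contact end is cut off at 45 degrees, 12 mm along each side, the right-hand corner when one looks along +x with the label up. Its other corners are square. Same axes as pack_mid.
- plain_pack_mid (a point): Centre (half-way up) of the other pack, same size, grey plastic and label, but with four square corners. Not for this cradle; leave it.
- cradle_mouth (a point): Centre of the mouth of the test cradle's slot, on the slot's floor, 12 mm above the bench. +x: horizontal push-in direction; z up. Slot 47 mm wide between side rails, 17.5 mm high from the floor to two lips that reach over the pack's side edges; open above the middle. Flared guides and ramps stand out 10 mm from the mouth and catch a pack up to about 3 mm off; nothing reaches further out.
- cradle_shoulder (a point): Middle of the fixed shoulder at the slot's inner end, 40.5 mm inside the mouth (same axes), on the floor's level. A pack is home when its front end meets it; its rear 60 mm then stick out. A fixed 45 degree key in the inner right corner (-y) fits the cut corner and stops any other corner about 8 mm short. Cradle screwed down: plate 92 mm wide, rails 34 mm tall, rear housing 42 mm tall, to 85 mm from the mouth.
- contact_block (a joint): Sprung contact block in the inner end of the slot, 20 mm wide, pushed inwards (+x of the cradle) by the pack's front end: 0 m at rest (face 32 mm inside the mouth), 0.0085 m with the pack home against the shoulder. The spring pushes back with 2 N at rest and 5.4 N at home, and ejects a pack that is let go.
- multimeter: Yellow hand multimeter, 130 x 66 x 39 mm, lying face up; origin at the centre of its underside. Bystander.
- long_nose: Blue-handled long-nose pliers, 56 x 165 x 12 mm, lying flat behind the cradle; origin at the underside. Bystander.
- screw_dish: Steel screw dish, 66 mm across, 15 mm tall; origin at the centre of its underside. Bystander.
There are look-alikes about, which are no part of the job. What is shaped like the part that bears cradle_mouth but purple is not meant.

How it is judged:
By the outcome, as a careful person would: the job done as asked, in the order asked, and still so for the second after the job is handed in, while the arm keeps its last pose, push and grip.
It also fails if it takes over 40 s, if anything falls off the work surface, if the arm or the gripper's body presses on something with over 40 N, if the wrist force passes 120 N, or if a joint passes its speed limit or range.

ROBOT

A 7-joint arm with a two-finger parallel gripper is mounted at the origin on a cart in front of the work surface, level with it; the furniture and walls round the work are solid. World frame = base frame: x ahead of the robot, y to its left, z up, the work surface at z = 0. Lengths are in m, angles in degrees, forces in N, time in s.
With the tool pointing down it reaches from about 0.425 to 0.875 m from the base axis. Payload 4.7 kg.
Tool frame: the origin (TCP) lies on the centre line of the jaws, within the pads' length; the fingertips stand ahead of it and the grasp point (between the pads) is the TCP (ctrl.tip_reach is the z of the fingertips in the tool frame, in m); z points along the fingers, y is the line along which they close (so a half turn about z gives the same grasp; the last joint's range is limited). The gripper opens to 87 mm and grips with 3 to 60 N. Pads are 19 mm wide; open, the fingers measure 117 mm over their backs; the gripper's body (75 mm by 190 mm) begins 51 mm behind the grasp point.
Start: joints at [-75.739, 18.392, -4.016, 83.108, 1.295, 78.541, -3.26], TCP at [0.151, 0.632, 0.242] pointing down, gripper open.
Joint ranges: [-163.93, 163.93], [-17.29, 119.83], [-79.2, 71.16], [3.27, 140.29], [-89.18, 269.18], [5.43, 117.66], [-154.24, 154.24]. Speed limits (degrees/s): [147.25, 147.25, 180, 180, 180, 180, 180].

INTERFACE

Orientations are given as a 3x3 rotation matrix whose columns are the frame's x, y, z axes.
In Python, from rig import ctrl, viewer gives the robot as it stands. The module is installed in compiled form; this text tells all that it offers.
- The arm moves only by the tool play_rows, never from a script. Its argument "deltas" is a list of rows, each an object of numbers: "dx", "dy", "dz": the shift along the tool's x, y, z in m; "rx", "ry", "rz": the turn, a rotation vector about the tool's x, y, z in rad. A call has 1 to 20 rows; each row shifts and turns the commanded pose from where the row before left it, along the tool's axes as they then stand; what a row does not reach is not made up. A row lasts 1/12 s, in which the tool goes at most 41.7 mm and 7.16 degrees, less where a joint would pass 70% of its speed; a pose out of reach is approached as far as the arm can. A call with a gripper value outside its range is refused whole. "jaw" is the finger opening in m, from 0 to 0.087, set as the call begins (left out, the last holds). The fingers move at their own pace and stop on an object; "grip_force" is the grip in N (left out, the last holds). Time passes only in rows, so rows that do not move let the fingers close. It gives the time, the measured TCP pose, the force, the opening and the grip force at its end, in the units of the state.
- ctrl.observe(): the state, without advancing time (a new reading comes with each control period).
- viewer.grab_frame(name): name is "scene" or "side" or "wrist"; returns the picture (420x560x3 uint8, blue, green, red); there is no depth.
- viewer.camera_info(name): a dict with "fov_y" (degrees; the focal length in pixels is half the picture's height over the tangent of half this angle, whatever the lens; pixels are square), "cx", "cy" (the principal point, pixels), "extrinsics" (4x4, takes a point from world to camera coordinates); the wrist camera has in their place "hand_eye" (4x4, takes a point from camera to tool coordinates, whose origin is the TCP and whose axes are the flange's). Camera axes: x right, y down, z forward; pixel columns grow to the right and rows downward; lengths in m; the calibration is good to about 2 mm. A picture is of the moment at which its call begins: read the wrist's pose just before it. camera_info takes no time and is no camera call.
- ctrl.close_job(): hands the job in; it is judged then, once.
The state is a dict: "t": time; "joint_pos": joint angles; "dq": joint speeds; "tau": joint torques, N m; "eef_pos": TCP position; "eef_rot": TCP orientation; "force": force on the tool from outside, world axes, zero at the start; "ft_torque": the same for the moment, N m; "finger_gap": opening from 0.0 (shut) to 1.0 (fully open); "grasp_force": force on a finger pad.
Only numpy, scipy, OpenCV 4.12 (cv2) and the standard library are available. Lean on these libraries where they do the work, as an engineer would, in place of code of your own. Each camera call takes 0.05 s, during which the arm holds its last target. There are 200 camera calls.

## Working session

There is one attempt and no reset: what is moved stays moved. The work goes in short steps, Python scripts to look and compute and a tool call to move; the robot and the scene stay as the last step left them, time stands still between calls to the robot, and variables do not carry over. Pictures are saved under pics/ and viewed, at most 10 in all, crops included, and the job is handed in when it is done.

Besides the shell and the picture viewer there is one more tool, called after "Request:" as a command line: name --argument value ..., lists and objects as JSON in quotes. play_rows: Moves the arm, as the interface text tells. Its arguments: {"type":"object","properties":{"deltas":{"type":"array","items":{"type":"object","properties":{"dx":{"type":"number"},"dy":{"type":"number"},"dz":{"type":"number"},"rx":{"type":"number"},"ry":{"type":"number"},"rz":{"type":"number"}}}},"jaw":{"type":"number"},"grip_force":{"type":"number"}},"required":["deltas"]}

```bash
mkdir -p pics
python3 - <<'E'
from rig import ctrl, viewer
import cv2, numpy as np
np.set_printoptions(precision=4,suppress=True)
s=ctrl.observe();print(s)
print(ctrl.tip_reach)
for n in ("scene","side","wrist"):
    cv2.imwrite(f"pics/{n}0.png",viewer.grab_frame(n)); print(n,viewer.camera_info(n))
E
```

```text
{'t': 0.0, 'joint_pos': array([-75.7419,  18.4402,  -4.0166,  83.1738,   1.294 ,  78.5396,
        -3.261 ]), 'dq': array([ 0.0181,  0.0233,  0.0353, -0.034 , -0.0176, -0.0642,  0.0124]), 'tau': array([ -0.0003, -49.1297,  -0.4037, -31.2537,  -0.0638,   0.0435,
         0.0002]), 'eef_pos': array([0.1511, 0.6317, 0.2405]), 'eef_rot': array([[-0.9726,  0.2326, -0.0004],
       [ 0.2326,  0.9726, -0.0019],
       [-0.0001, -0.0019, -1.    ]]), 'force': array([ 0.5661, -0.1601, -0.155 ]), 'ft_torque': array([ 0.0061, -0.0011,  0.0365]), 'grasp_force': 0.0, 'finger_gap': 0.9984042134329403}
0.019
scene {'fov_y': 55.386670790943214, 'cx': 279.1376839103369, 'cy': 205.1950411258818, 'extrinsics': array([[ 0.8491, -0.5281, -0.0064, -0.4961],
       [-0.3035, -0.4781, -0.8242,  0.2367],
       [ 0.4322,  0.7018, -0.5663,  0.7821],
       [ 0.    ,  0.    ,  0.    ,  1.    ]])}
side {'fov_y': 45.175764893670106, 'cx': 287.84164804165636, 'cy': 208.43189048670752, 'extrinsics': array([[ 0.8902, -0.4554,  0.011 , -0.5172],
       [-0.1471, -0.3101, -0.9393,  0.141 ],
       [ 0.4312,  0.8345, -0.343 ,  0.9128],
       [ 0.    ,  0.    ,  0.    ,  1.    ]])}
wrist {'fov_y': 62.20714779865997, 'cx': 285.7351335338845, 'cy': 212.05971939902128, 'hand_eye': array([[ 0.0004, -0.9546, -0.298 ,  0.0816],
       [ 1.    ,  0.    ,  0.0012, -0.0005],
       [-0.0011, -0.298 ,  0.9546, -0.1428],
       [ 0.    ,  0.    ,  0.    ,  1.    ]])}
```

View pics/scene0.png

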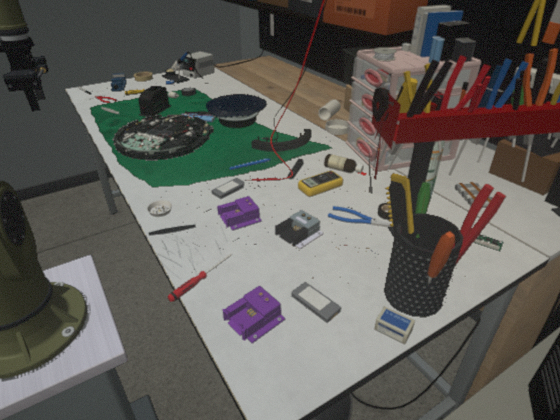

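View pics/side0.png

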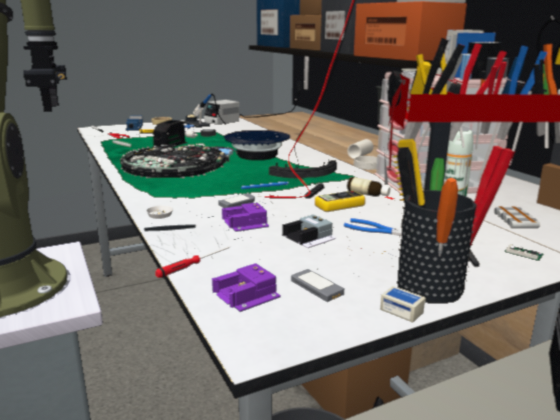

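The grey cradle is at about (298,227) in the scene picture, with packs at about (228,187) and (316,301). Two purple cradles are decoys. I'll enlarge the packs and cradle next.

```bash
cat > h.py <<'E'
from rig import ctrl, viewer
import cv2, numpy as np
np.set_printoptions(precision=4,suppress=True)
def cam(n,s=None):
    i=viewer.camera_info(n); f=210/np.tan(np.radians(i["fov_y"]/2))
    K=np.array([[f,0,i["cx"]],[0,f,i["cy"]],[0,0,1]])
    if n=="wrist":
        T=np.eye(4);T[:3,:3]=s["eef_rot"];T[:3,3]=s["eef_pos"]
        C=T@i["hand_eye"]
    else: C=np.linalg.inv(i["extrinsics"])
    return K,C
def ray(n,uv,z,s=None):
    K,C=cam(n,s); d=C[:3,:3]@np.linalg.inv(K)@np.array([uv[0],uv[1],1]); o=C[:3,3]
    return o+d*(z-o[2])/d[2]
def proj(n,p,s=None):
    K,C=cam(n,s); q=K@(np.linalg.inv(C)@np.append(p,1))[:3]; return q[:2]/q[2]
E
python3 - <<'E'
from h import *
a=cv2.imread("pics/scene0.png"); b=cv2.imread("pics/side0.png")
def c(im,x,y,w,h): return cv2.resize(im[y:y+h,x:x+w],(400,300),interpolation=cv2.INTER_CUBIC)
out=np.vstack([np.hstack([c(a,285,275,64,48),c(a,204,165,64,48)]),np.hstack([c(a,265,200,64,48),c(b,275,205,64,48)])])
cv2.imwrite("pics/crops.png",out)
for n,u,z in (("scene",(316,301),.014),("side",(317,284),.014),("scene",(228,187),.014),("side",(236,201),.014),("scene",(298,227),.02),("side",(307,230),.02)): print(n,u,ray(n,u,z))
E
```

```text
scene (316, 301) [ 0.5107 -0.2602  0.014 ]
side (317, 284) [ 0.5045 -0.264   0.014 ]
scene (228, 187) [0.5519 0.2323 0.014 ]
side (236, 201) [0.5401 0.2189 0.014 ]
scene (298, 227) [ 0.6133 -0.0434  0.02  ]
side (307, 230) [ 0.6043 -0.0478  0.02  ]
```

View pics/crops.png

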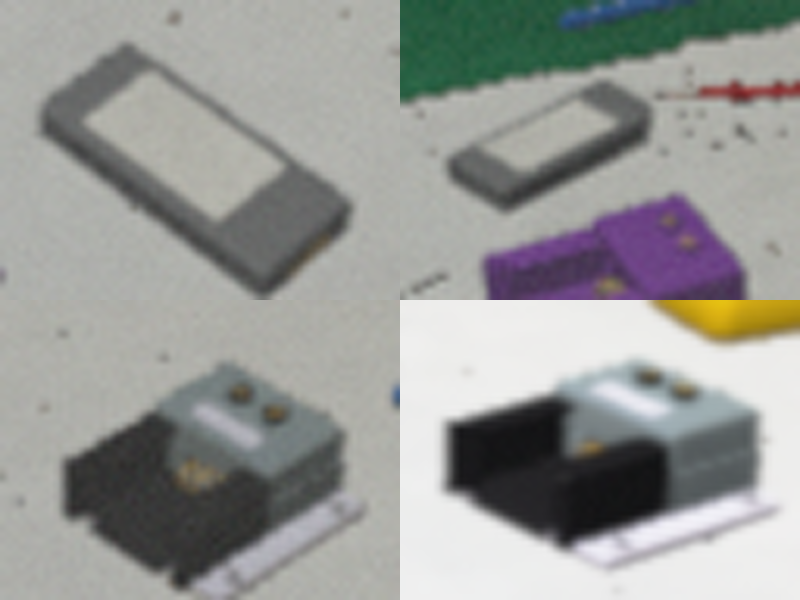

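Request:
play_rows --deltas '[{"dx": -0.022,"dy": -0.016,"dz": 0.002},{"dx": -0.022,"dy": -0.016,"dz": 0.002},{"dx": -0.022,"dy": -0.016,"dz": 0.002},{"dx": -0.022,"dy": -0.016,"dz": 0.002},{"dx": -0.022,"dy": -0.016,"dz": 0.002},{"dx": -0.022,"dy": -0.016,"dz": 0.002},{"dx": -0.022,"dy": -0.016,"dz": 0.002},{"dx": -0.022,"dy": -0.016,"dz": 0.002},{"dx": -0.022,"dy": -0.016,"dz": 0.002},{"dx": -0.022,"dy": -0.016,"dz": 0.002},{"dx": -0.022,"dy": -0.016,"dz": 0.002},{"dx": -0.022,"dy": -0.016,"dz": 0.002},{"dx": -0.022,"dy": -0.016,"dz": 0.002},{"dx": -0.022,"dy": -0.016,"dz": 0.002},{"dx": -0.022,"dy": -0.016,"dz": 0.002},{"dx": -0.022,"dy": -0.016,"dz": 0.002},{"dx": -0.022,"dy": -0.016,"dz": 0.002},{"dx": -0.022,"dy": -0.016,"dz": 0.002},{"dx": -0.022,"dy": -0.016,"dz": 0.002},{}]'

```text
invalid input at $.deltas[0]: expected keys dx, dy, dz, rx, ry, rz
```

Run:
```python
from h import *
import pickle
s=ctrl.observe(); pickle.dump(s,open("s1.pkl","wb"))
cv2.imwrite("pics/w1.png",viewer.grab_frame("wrist")); print(s["t"],s["eef_pos"],s["eef_rot"],s["joint_pos"])
```

```text
0.15 [0.1512 0.6318 0.2407] [[-0.9726  0.2327 -0.0003]
 [ 0.2327  0.9726 -0.0015]
 [-0.0001 -0.0015 -1.    ]] [-75.7375  18.4296  -4.0155  83.1592   1.2932  78.542   -3.2599]
```

View pics/w1.png

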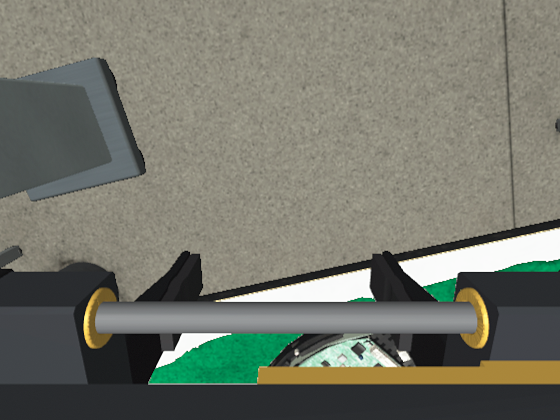

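The move was refused because every key must be present. The wrist view shows only the bench edge and floor, with the fingertips at about row 260, so I'll resend.

Request:
play_rows --deltas '[{"dx": -0.022,"dy": -0.016,"dz": 0.002,"rx": 0,"ry": 0,"rz": 0},{"dx": -0.022,"dy": -0.016,"dz": 0.002,"rx": 0,"ry": 0,"rz": 0},{"dx": -0.022,"dy": -0.016,"dz": 0.002,"rx": 0,"ry": 0,"rz": 0},{"dx": -0.022,"dy": -0.016,"dz": 0.002,"rx": 0,"ry": 0,"rz": 0},{"dx": -0.022,"dy": -0.016,"dz": 0.002,"rx": 0,"ry": 0,"rz": 0},{"dx": -0.022,"dy": -0.016,"dz": 0.002,"rx": 0,"ry": 0,"rz": 0},{"dx": -0.022,"dy": -0.016,"dz": 0.002,"rx": 0,"ry": 0,"rz": 0},{"dx": -0.022,"dy": -0.016,"dz": 0.002,"rx": 0,"ry": 0,"rz": 0},{"dx": -0.022,"dy": -0.016,"dz": 0.002,"rx": 0,"ry": 0,"rz": 0},{"dx": -0.022,"dy": -0.016,"dz": 0.002,"rx": 0,"ry": 0,"rz": 0},{"dx": -0.022,"dy": -0.016,"dz": 0.002,"rx": 0,"ry": 0,"rz": 0},{"dx": -0.022,"dy": -0.016,"dz": 0.002,"rx": 0,"ry": 0,"rz": 0},{"dx": -0.022,"dy": -0.016,"dz": 0.002,"rx": 0,"ry": 0,"rz": 0},{"dx": -0.022,"dy": -0.016,"dz": 0.002,"rx": 0,"ry": 0,"rz": 0},{"dx": -0.022,"dy": -0.016,"dz": 0.002,"rx": 0,"ry": 0,"rz": 0},{"dx": -0.022,"dy": -0.016,"dz": 0.002,"rx": 0,"ry": 0,"rz": 0},{"dx": -0.022,"dy": -0.016,"dz": 0.002,"rx": 0,"ry": 0,"rz": 0},{"dx": -0.022,"dy": -0.016,"dz": 0.002,"rx": 0,"ry": 0,"rz": 0},{"dx": -0.022,"dy": -0.016,"dz": 0.002,"rx": 0,"ry": 0,"rz": 0},{"dx": 0,"dy": 0,"dz": 0,"rx": 0,"ry": 0,"rz": 0}]'

```text
t: 1.87
eef_pos: [0.4906, 0.233, 0.2033]
eef_rot: [[-0.971, 0.241, 0.002], [0.241, 0.971, -0.003], [-0.003, -0.003, -1.0]]
force: [-0.2, -0.8, 0.8]
finger_gap: 1.0
grasp_force: 0.0
```

Run:
```python
from h import *
import pickle
s=ctrl.observe(); pickle.dump(s,open("s2.pkl","wb"))
cv2.imwrite("pics/w2.png",viewer.grab_frame("wrist")); print(s["t"],s["eef_pos"],s["eef_rot"],s["joint_pos"])
```

```text
1.8667 [0.4906 0.233  0.2033] [[-0.9706  0.2409  0.0019]
 [ 0.2409  0.9705 -0.0032]
 [-0.0026 -0.0027 -1.    ]] [-44.2182   6.5873  17.1377 102.0719  -1.8168  71.6291  49.4465]
```

View pics/w2.png

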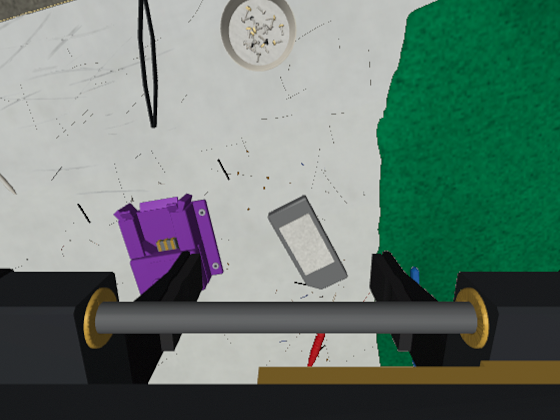

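The cut-corner pack is confirmed here. Its rear end is at (268,213) to (305,196) and its front end at (346,277), with the cut corner at about (312,287). I'll refine these with a model fit.

Run:
```python
from h import *
import pickle
from scipy.optimize import least_squares
s=pickle.load(open("s2.pkl","rb"))
im=cv2.imread("pics/w2.png"); sub=im[170:300,235:370]
g=cv2.cvtColor(sub,cv2.COLOR_BGR2GRAY); print(g[5,5],g[75,75],g[55,40])
hsv=cv2.cvtColor(sub,cv2.COLOR_BGR2HSV)
m=((g<160)&(hsv[...,1]<60)).astype(np.uint8); 
n,l,st,c=cv2.connectedComponentsWithStats(m); k=1+np.argmax(st[1:,4]); m=(l==k).astype(np.uint8)
cs,_=cv2.findContours(m,cv2.RETR_EXTERNAL,cv2.CHAIN_APPROX_NONE)
cn=max(cs,key=cv2.contourArea); m2=cv2.drawContours(m*0,[cn],-1,1,-1).astype(float)
pts=np.array([[50,22],[50,-10],[38,-22],[-50,-22],[-50,22]])/1000
S=4
def mask(q):
    x,y,a=q; R=np.array([[np.cos(a),-np.sin(a)],[np.sin(a),np.cos(a)]])
    out=[]
    for z in (0,.014):
        out+=[proj("wrist",np.append(R@p+[x,y],z),s)-[235,170] for p in pts]
    h=cv2.convexHull(np.float32(out)+.5); b=np.zeros((130*S,135*S),np.float32)
    cv2.fillPoly(b,[np.int32(np.round(h*S*16))],1,shift=4); return cv2.resize(b,(135,130),interpolation=cv2.INTER_AREA)
from scipy.optimize import minimize
T=cv2.GaussianBlur(m2,(0,0),1)
f=lambda q: np.abs(cv2.GaussianBlur(mask(q),(0,0),1)-T).sum()
c0=ray("wrist",(307,243),.014,s)[:2]; a=ray("wrist",(334,284),.014,s)[:2]-ray("wrist",(286,204),.014,s)[:2]
q0=[*c0,np.arctan2(a[1],a[0])]
r=minimize(f,q0,method="Nelder-Mead",options=dict(initial_simplex=np.array([q0]+[np.array(q0)+d for d in np.diag([.005,.005,.08])])))
print(q0,r.x,np.degrees(r.x[2]),r.fun,m2.sum())
for p in pts: 
    a=r.x[2];R=np.array([[np.cos(a),-np.sin(a)],[np.sin(a),np.cos(a)]]); print(proj("wrist",np.append(R@p+r.x[:2],.014),s))
for u in ((160,240),(215,265),(200,200)): print(ray("wrist",u,.02,s))
# scene crosscheck
print(proj("scene",[*r.x[:2],.014]),proj("side",[*r.x[:2],.014]))
a=r.x[2]; t=r.x[:2]-.018*np.array([np.cos(a),np.sin(a)]); print("grasp",t)
R=s["eef_rot"]; print("rot rz needed deg", "toolx ang",np.degrees(np.arctan2(R[1,0],R[0,0])),"delta tool",R.T@(np.append(t,.021)-s["eef_pos"]))
```

```text
192 193 106
[np.float64(0.5500755343314863), np.float64(0.24019525315233356), np.float64(0.2802971545103864)] [0.5558 0.2405 0.2462] 14.107626834491397 82.06369493397625 4018.0
[348.336  277.3299]
[321.3015 289.8604]
[306.2861 285.7468]
[266.4767 216.848 ]
[305.5128 196.9571]
[0.5088 0.0974 0.02  ]
[0.5487 0.1429 0.02  ]
[0.4787 0.1496 0.02  ]
[227.9779 185.3854] [238.4962 197.7566]
grasp [0.5384 0.2361]
rot rz needed deg toolx ang 166.06133813415985 delta tool [-0.0451  0.015   0.1824]
```

Request:
play_rows --deltas '[{"dx": 0,"dy": 0,"dz": 0.01,"rx": 0,"ry": 0,"rz": -0.098},{"dx": 0,"dy": 0,"dz": 0.01,"rx": 0,"ry": 0,"rz": -0.098},{"dx": 0,"dy": 0,"dz": 0.01,"rx": 0,"ry": 0,"rz": -0.098},{"dx": 0,"dy": 0,"dz": 0.01,"rx": 0,"ry": 0,"rz": -0.098},{"dx": 0,"dy": 0,"dz": 0.01,"rx": 0,"ry": 0,"rz": -0.098},{"dx": -0.0235,"dy": -0.0043,"dz": 0.01,"rx": 0,"ry": 0,"rz": 0},{"dx": -0.0235,"dy": -0.0043,"dz": 0.01,"rx": 0,"ry": 0,"rz": 0},{"dx": 0,"dy": 0,"dz": 0.02,"rx": 0,"ry": 0,"rz": 0},{"dx": 0,"dy": 0,"dz": 0.02,"rx": 0,"ry": 0,"rz": 0},{"dx": 0,"dy": 0,"dz": 0.02,"rx": 0,"ry": 0,"rz": 0},{"dx": 0,"dy": 0,"dz": 0.02,"rx": 0,"ry": 0,"rz": 0},{"dx": 0,"dy": 0,"dz": 0,"rx": 0,"ry": 0,"rz": 0},{"dx": 0,"dy": 0,"dz": 0,"rx": 0,"ry": 0,"rz": 0}]' --jaw 0.075

```text
t: 3.0
eef_pos: [0.5332, 0.2435, 0.0527]
eef_rot: [[-0.967, -0.254, -0.003], [-0.254, 0.967, -0.001], [0.003, -0.0, -1.0]]
force: [-0.7, -0.4, 0.8]
finger_gap: 0.864
grasp_force: 0.0
```

Run:
```python
from h import *
import pickle
s=ctrl.observe(); pickle.dump(s,open("s3.pkl","wb"))
im=viewer.grab_frame("wrist"); cv2.imwrite("pics/w3.png",im); print(s["t"],s["eef_pos"],s["eef_rot"],s["joint_pos"])
a=np.radians(14.1);R=np.array([[np.cos(a),-np.sin(a)],[np.sin(a),np.cos(a)]])
P=np.array([proj("wrist",np.append(R@p+[.5558,.2405],.014),s) for p in np.array([[50,22],[50,-10],[38,-22],[-50,-22],[-50,22]])/1000]);print(P)
cv2.polylines(im,[np.int32(P)],True,(0,0,255),1); cv2.imwrite("pics/w3o.png",im)
```

```text
3.0 [0.5332 0.2435 0.0527] [[-0.9673 -0.2538 -0.0027]
 [-0.2538  0.9673 -0.0009]
 [ 0.0028 -0.0002 -1.    ]] [-39.8335  20.4327  15.0128 104.306   -6.2719  56.2225  82.4855]
[[306.9732 358.6943]
 [256.049  358.2527]
 [236.3439 341.9456]
 [231.3032 205.0563]
 [312.2906 205.8898]]
```

View pics/w3o.png

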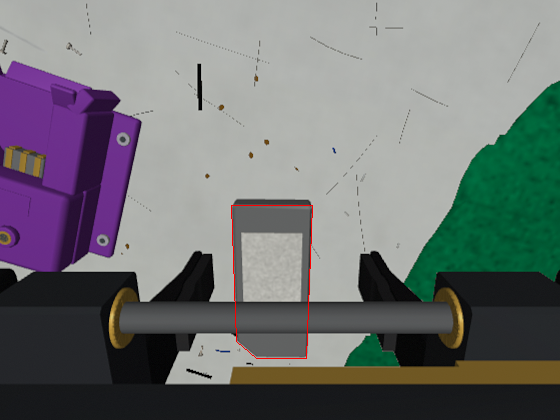

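The pack outline agrees with the fit to within about 2 px. The rear end is at row 203 and the cut corner at about (245,350). The pack sits left of the jaw centre, so I'll correct that, descend and grip.

Request:
play_rows --deltas '[{"dx": -0.0031,"dy": -0.0085,"dz": 0.0,"rx": 0,"ry": 0,"rz": 0},{"dx": 0,"dy": 0,"dz": 0.015,"rx": 0,"ry": 0,"rz": 0},{"dx": 0,"dy": 0,"dz": 0.012,"rx": 0,"ry": 0,"rz": 0},{"dx": 0,"dy": 0,"dz": 0.004,"rx": 0,"ry": 0,"rz": 0},{"dx": 0,"dy": 0,"dz": 0,"rx": 0,"ry": 0,"rz": 0},{"dx": 0,"dy": 0,"dz": 0,"rx": 0,"ry": 0,"rz": 0}]'

```text
t: 3.55
eef_pos: [0.5399, 0.2355, 0.0228]
eef_rot: [[-0.968, -0.253, -0.0], [-0.253, 0.968, 0.0], [0.0, 0.0, -1.0]]
force: [0.5, 0.7, 0.7]
finger_gap: 0.864
grasp_force: 0.0
```

Request:
play_rows --deltas '[{"dx": 0,"dy": 0,"dz": 0,"rx": 0,"ry": 0,"rz": 0},{"dx": 0,"dy": 0,"dz": 0,"rx": 0,"ry": 0,"rz": 0},{"dx": 0,"dy": 0,"dz": 0,"rx": 0,"ry": 0,"rz": 0},{"dx": 0,"dy": 0,"dz": 0,"rx": 0,"ry": 0,"rz": 0},{"dx": 0,"dy": 0,"dz": 0,"rx": 0,"ry": 0,"rz": 0},{"dx": 0,"dy": 0,"dz": 0,"rx": 0,"ry": 0,"rz": 0},{"dx": 0,"dy": 0,"dz": 0,"rx": 0,"ry": 0,"rz": 0}]' --jaw 0.036 --grip_force 35

```text
t: 4.13
eef_pos: [0.5399, 0.2356, 0.0228]
eef_rot: [[-0.968, -0.253, 0.0], [-0.253, 0.968, 0.0], [-0.0, 0.0, -1.0]]
force: [0.0, -0.2, 0.9]
finger_gap: 0.499
grasp_force: 35.0
```

Run:
```python
from h import *
for n,L in (("scene",[(297,247.2),(323.4,232.8),(277,234.4),(293.8,245.6)]),("side",[(275+200/6.25,205+265/6.25),(275+375/6.25,205+207/6.25)])):
    P=[ray(n,u,.003) for u in L]; print(P)
    for i in range(0,len(L),2): d=P[i+1]-P[i]; print(np.degrees(np.arctan2(d[1],d[0])))
```

```text
[array([ 0.5791, -0.0902,  0.003 ]), array([ 0.6667, -0.0796,  0.003 ]), array([ 0.5641, -0.0223,  0.003 ]), array([ 0.5758, -0.0811,  0.003 ])]
6.900968904675698
-78.73969503949205
[array([ 0.5773, -0.0971,  0.003 ]), array([ 0.6581, -0.0806,  0.003 ])]
11.523269620110673
```

Request:
play_rows --deltas '[{"dx": 0,"dy": 0,"dz": -0.01,"rx": 0,"ry": 0,"rz": 0},{"dx": 0,"dy": 0,"dz": -0.02,"rx": 0,"ry": 0,"rz": 0},{"dx": 0,"dy": 0,"dz": -0.03,"rx": 0,"ry": 0,"rz": 0},{"dx": 0,"dy": 0,"dz": -0.03,"rx": 0,"ry": 0,"rz": 0},{"dx": 0,"dy": 0,"dz": -0.03,"rx": 0,"ry": 0,"rz": 0},{"dx": 0,"dy": 0,"dz": -0.02,"rx": 0,"ry": 0,"rz": 0},{"dx": 0,"dy": 0,"dz": 0,"rx": 0,"ry": 0,"rz": 0}]'

```text
t: 4.72
eef_pos: [0.5428, 0.2364, 0.1687]
eef_rot: [[-0.968, -0.252, 0.008], [-0.252, 0.968, 0.005], [-0.009, 0.002, -1.0]]
force: [0.6, 0.1, -1.3]
finger_gap: 0.499
grasp_force: 35.0
```

Request:
play_rows --deltas '[{"dx": 0,"dy": 0,"dz": 0,"rx": 0,"ry": 0,"rz": 0.08},{"dx": -0.0088,"dy": -0.0291,"dz": 0,"rx": 0,"ry": 0,"rz": 0},{"dx": -0.0088,"dy": -0.0291,"dz": 0,"rx": 0,"ry": 0,"rz": 0},{"dx": -0.0088,"dy": -0.0291,"dz": 0,"rx": 0,"ry": 0,"rz": 0},{"dx": -0.0088,"dy": -0.0291,"dz": 0,"rx": 0,"ry": 0,"rz": 0},{"dx": -0.0088,"dy": -0.0291,"dz": 0,"rx": 0,"ry": 0,"rz": 0},{"dx": -0.0088,"dy": -0.0291,"dz": 0,"rx": 0,"ry": 0,"rz": 0},{"dx": -0.0088,"dy": -0.0291,"dz": 0,"rx": 0,"ry": 0,"rz": 0},{"dx": -0.0088,"dy": -0.0291,"dz": 0,"rx": 0,"ry": 0,"rz": 0},{"dx": -0.0088,"dy": -0.0291,"dz": 0,"rx": 0,"ry": 0,"rz": 0},{"dx": -0.0088,"dy": -0.0291,"dz": 0,"rx": 0,"ry": 0,"rz": 0},{"dx": 0,"dy": 0,"dz": 0,"rx": 0,"ry": 0,"rz": 0},{"dx": 0,"dy": 0,"dz": 0,"rx": 0,"ry": 0,"rz": 0},{"dx": 0,"dy": 0,"dz": 0,"rx": 0,"ry": 0,"rz": 0}]'

```text
t: 5.88
eef_pos: [0.6766, -0.0352, 0.1617]
eef_rot: [[-0.985, -0.174, -0.002], [-0.174, 0.985, 0.001], [0.002, 0.001, -1.0]]
force: [-0.3, 0.7, -1.4]
finger_gap: 0.5
grasp_force: 35.0
```

Run:
```python
from h import *
import pickle
s=ctrl.observe(); pickle.dump(s,open("s4.pkl","wb"))
im=viewer.grab_frame("wrist"); cv2.imwrite("pics/w4.png",im); print(s["t"],s["eef_pos"],s["eef_rot"],s["joint_pos"])
cv2.imwrite("pics/w4b.png",cv2.resize(im[0:360,100:560],(767,600),interpolation=cv2.INTER_CUBIC))
```

```text
5.8833 [ 0.6766 -0.0352  0.1617] [[-0.9847 -0.1742 -0.0017]
 [-0.1742  0.9847  0.0009]
 [ 0.0015  0.0012 -1.    ]] [-17.479   25.4638  24.4569  85.3233 -10.8534  71.6564 108.3514]
```

View pics/w4.png

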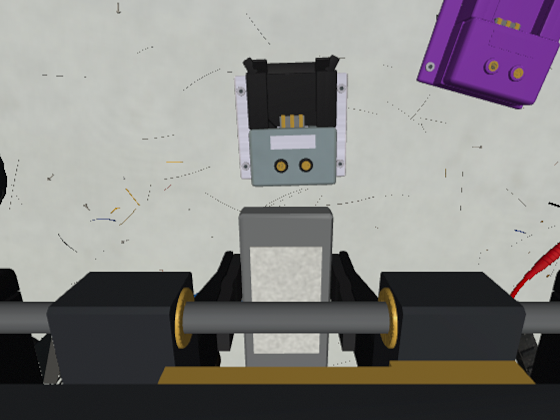

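Run:
```python
from h import *
im=cv2.imread("pics/w4.png")
cv2.imwrite("pics/w4c.png",cv2.resize(im[50:220,220:365],(0,0),fx=5.5/1.6,fy=5.5/1.6,interpolation=cv2.INTER_CUBIC))
```

```text
(no output)
```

View pics/w4c.png

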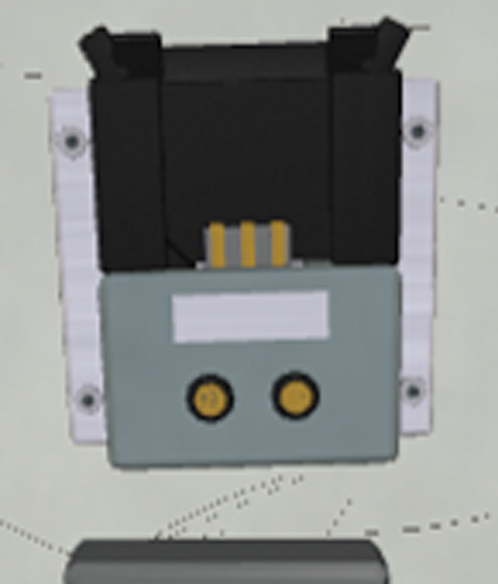

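The cradle is seen nearly square-on, mouth toward the robot. In this crop the mouth is at about y=72, the lip inner edges at x=160 and 330, and the housing's rear edge at y=464. The held pack's rear edge is at y≈545.

Run:
```python
from h import *
import pickle
s=pickle.load(open("s4.pkl","rb"))
W=lambda x,y,z: ray("wrist",(220+x/3.4375,50+y/3.4375),z,s)
ang=lambda a,b: np.degrees(np.arctan2(*(b-a)[1::-1]))
for nm,a,b,c,d,z in (("plate",(50,90),(73,442),(438,80),(430,433),.003),("lip",(160,40),(163,262),(330,32),(330,262),.034),("rail",(93,80),(104,268),(402,70),(400,262),.034),("house",(104,278),(115,465),(398,267),(398,461),.042)):
    A,B,C,D=[W(*p,z) for p in (a,b,c,d)]
    print(nm,"L",ang(A,B),"R",ang(C,D),"mid",ang((A+C)/2,(B+D)/2),"cross",ang(A,C)-90,"w",np.linalg.norm(A-C),np.linalg.norm(B-D),"len",np.linalg.norm(A-B),"mids",((A+C)/2)[:2],((B+D)/2)[:2])
A=W(245,72,.034);print("mouth?",A)
# pack rear top edge in tool coords
R=s["eef_rot"]
for u in ((240.3,210.5),(331.5,208.5),(240.3,214),(331.5,212)):
    p=ray("wrist",u,s["eef_pos"][2]-.0158+.007,s); print(R.T@(p-s["eef_pos"]))
```

```text
plate L 11.561548137090277 R 11.676726539502559 mid 11.619105460977568 cross 11.440939243532398 w 0.09125938721184602 0.09142845259700681 len 0.08426936981093147 mids [ 0.5735 -0.0494] [ 0.656  -0.0325]
lip L 9.956195987217432 R 11.53457991806617 mid 10.758866421861656 cross 12.553251385537536 w 0.035492904368248285 0.03674141299496598 len 0.045082134192871035 mids [ 0.5664 -0.051 ] [ 0.6114 -0.0424]
rail L 11.762118167981273 R 11.916211632078522 mid 11.839852234903521 cross 11.789760732026792 w 0.06506601188637846 0.06517506124900613 len 0.03859993345940866 mids [ 0.5738 -0.0491] [ 0.6119 -0.0411]
house L 11.77214659566505 R 12.500710087833662 mid 12.142621158189442 cross 12.137722166168771 w 0.06295817600423975 0.06350434838326116 len 0.041000557592806075 mids [ 0.613  -0.0414] [ 0.6538 -0.0326]
mouth? [ 0.5733 -0.0497  0.034 ]
[ 0.0351 -0.0212  0.0088]
[0.0361 0.0203 0.0089]
[ 0.0335 -0.0213  0.0088]
[0.0344 0.0204 0.0089]
```

Run:
```python
from h import *
import pickle
s=pickle.load(open("s4.pkl","rb")); g=cv2.GaussianBlur(cv2.cvtColor(cv2.imread("pics/w4.png"),cv2.COLOR_BGR2GRAY),(0,0),1).astype(float)
R=s["eef_rot"];z=s["eef_pos"][2]-.0088
T=lambda u: R.T@(ray("wrist",u,z,s)-s["eef_pos"])
def fit(P,ax):
    P=np.array(P); k=np.polyfit(P[:,ax],P[:,1-ax],1); r=np.polyval(k,P[:,ax])-P[:,1-ax]; ok=abs(r)<1.0
    k=np.polyfit(P[ok,ax],P[ok,1-ax],1); return k
def vedge(x0,x1,rows):
    return [(x0+np.argmax(abs(np.gradient(g[r,x0:x1]))),r) for r in rows]
def hedge(y0,y1,cols): return [(c,y0+np.argmax(abs(np.gradient(g[y0:y1,c])))) for c in cols]
for nm,P,ax in (("packL",vedge(232,248,range(218,245)),1),("packR",vedge(325,340,range(218,245)),1),("labL",vedge(246,258,range(255,298)),1),("labR",vedge(316,328,range(255,298)),1),("rear",hedge(200,220,range(248,325)),0),("labrear",hedge(240,255,range(255,318)),0)):
    k=fit(P,ax); e=[min(p[ax] for p in P),max(p[ax] for p in P)]
    q=[T((np.polyval(k,t),t) if ax else (t,np.polyval(k,t))) for t in e]; d=q[1]-q[0]
    print(nm,k,q[0],q[1],np.degrees(np.arctan2(d[1],d[0]) if ax else np.arctan2(-d[0],d[1])))
```

```text
packL [  0.0537 226.1823] [ 0.0315 -0.0225  0.0088] [ 0.0187 -0.0223  0.0088] 179.3933101439638
packR [ -0.0495 344.0897] [0.0315 0.0213 0.0089] [0.0187 0.0213 0.0089] -179.6554761712281
labL [  0.0349 240.8837] [ 0.0131 -0.0176  0.0088] [-0.0095 -0.0175  0.0088] 179.90064681786285
labR [ -0.0275 328.4228] [0.013  0.0164 0.0088] [-0.0096  0.0166  0.0088] 179.68061553237405
rear [ -0. 206.] [ 0.0373 -0.0176  0.0088] [0.0373 0.0169 0.0089] 0.010953189364153725
labrear [ -0.0172 251.2324] [ 0.0172 -0.015   0.0088] [0.0178 0.0142 0.0088] -1.0382103066612032
```

Request:
play_rows --deltas '[{"dx": 0,"dy": 0,"dz": 0,"rx": 0,"ry": 0,"rz": -0.026},{"dx": 0.019,"dy": 0.0007,"dz": 0,"rx": 0,"ry": 0,"rz": 0},{"dx": 0.019,"dy": 0.0007,"dz": 0,"rx": 0,"ry": 0,"rz": 0},{"dx": 0.019,"dy": 0.0007,"dz": 0,"rx": 0,"ry": 0,"rz": 0},{"dx": 0.019,"dy": 0.0007,"dz": 0,"rx": 0,"ry": 0,"rz": 0},{"dx": 0.019,"dy": 0.0007,"dz": 0,"rx": 0,"ry": 0,"rz": 0},{"dx": 0.019,"dy": 0.0007,"dz": 0,"rx": 0,"ry": 0,"rz": 0},{"dx": 0.019,"dy": 0.0007,"dz": 0,"rx": 0,"ry": 0,"rz": 0},{"dx": 0.019,"dy": 0.0007,"dz": 0,"rx": 0,"ry": 0,"rz": 0},{"dx": 0.019,"dy": 0.0007,"dz": 0,"rx": 0,"ry": 0,"rz": 0},{"dx": 0.019,"dy": 0.0007,"dz": 0,"rx": 0,"ry": 0,"rz": 0},{"dx": 0,"dy": 0,"dz": 0.02,"rx": 0,"ry": 0,"rz": 0},{"dx": 0,"dy": 0,"dz": 0.03,"rx": 0,"ry": 0,"rz": 0},{"dx": 0,"dy": 0,"dz": 0.03,"rx": 0,"ry": 0,"rz": 0},{"dx": 0,"dy": 0,"dz": 0.02,"rx": 0,"ry": 0,"rz": 0},{"dx": 0,"dy": 0,"dz": 0,"rx": 0,"ry": 0,"rz": 0},{"dx": 0,"dy": 0,"dz": 0,"rx": 0,"ry": 0,"rz": 0}]'

```text
t: 7.35
eef_pos: [0.4889, -0.066, 0.0622]
eef_rot: [[-0.979, -0.202, -0.002], [-0.202, 0.979, 0.0], [0.002, 0.0, -1.0]]
force: [0.4, -0.2, -1.5]
finger_gap: 0.503
grasp_force: 35.0
```

Run:
```python
from h import *
s=ctrl.observe(); R=s["eef_rot"]; print(s["t"],s["eef_pos"],R,np.degrees(np.arctan2(-R[1,0],-R[0,0])),s["joint_pos"])
print(R.T@(np.array([.4887,-.0664,.0363])-s["eef_pos"]))
```

```text
7.35 [ 0.4889 -0.066   0.0622] [[-0.9794 -0.2022 -0.0019]
 [-0.2022  0.9794  0.    ]
 [ 0.0019  0.0004 -1.    ]] 11.662919981378332 [-19.3451   9.6924  25.8257 117.0817  -5.1636  54.3994 110.8414]
[ 0.0002 -0.0004  0.0259]
```

Request:
play_rows --deltas '[{"dx": 0,"dy": -0.0004,"dz": 0.015,"rx": 0,"ry": 0,"rz": 0},{"dx": 0,"dy": 0,"dz": 0.011,"rx": 0,"ry": 0,"rz": 0},{"dx": 0,"dy": 0,"dz": 0,"rx": 0,"ry": 0,"rz": 0},{"dx": 0,"dy": 0,"dz": 0,"rx": 0,"ry": 0,"rz": 0}]'

```text
t: 7.68
eef_pos: [0.4899, -0.0671, 0.0371]
eef_rot: [[-0.98, -0.2, 0.0], [-0.2, 0.98, 0.0], [-0.0, 0.0, -1.0]]
force: [-0.7, 0.4, -0.3]
finger_gap: 0.5
grasp_force: 35.0
```

Run:
```python
from h import *
s=ctrl.observe(); R=s["eef_rot"]; print(s["t"],s["eef_pos"],s["force"],s["ft_torque"],np.degrees(np.arctan2(-R[1,0],-R[0,0])))
a=viewer.grab_frame("scene");b=viewer.grab_frame("side")
c=lambda im,x,y: cv2.resize(im[y:y+75,x:x+100],(400,300),interpolation=cv2.INTER_CUBIC)
cv2.imwrite("pics/c5.png",np.hstack([c(a,235,185),c(b,245,190)]))
```

```text
7.6833 [ 0.4899 -0.0671  0.0371] [-0.702   0.4482 -0.2561] [ 0.0179  0.0077 -0.0286] 11.566178819299596
```

View pics/c5.png

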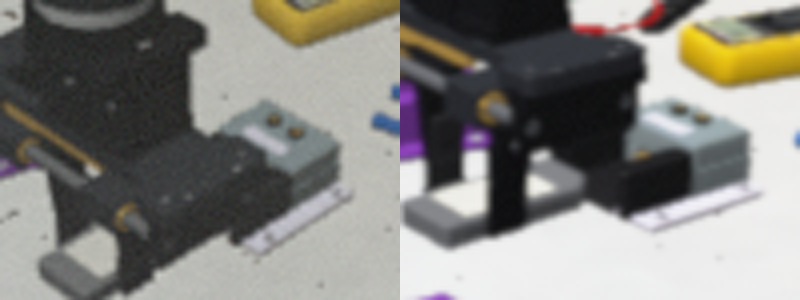

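Request:
play_rows --deltas '[{"dx": -0.005,"dy": 0.0009,"dz": 0.0005,"rx": 0,"ry": 0,"rz": 0},{"dx": -0.006,"dy": 0,"dz": 0,"rx": 0,"ry": 0,"rz": 0},{"dx": -0.006,"dy": 0,"dz": 0,"rx": 0,"ry": 0,"rz": 0},{"dx": -0.004,"dy": 0,"dz": 0,"rx": 0,"ry": 0,"rz": 0},{"dx": -0.004,"dy": 0,"dz": 0,"rx": 0,"ry": 0,"rz": 0},{"dx": 0,"dy": 0,"dz": 0,"rx": 0,"ry": 0,"rz": 0}]'

```text
t: 8.28
eef_pos: [0.5152, -0.0612, 0.0361]
eef_rot: [[-0.98, -0.2, 0.001], [-0.2, 0.98, -0.0], [-0.001, -0.0, -1.0]]
force: [-0.6, 0.3, -0.1]
finger_gap: 0.501
grasp_force: 35.0
```

Request:
play_rows --deltas '[{"dx": -0.004,"dy": 0,"dz": 0,"rx": 0,"ry": 0,"rz": 0},{"dx": -0.004,"dy": 0,"dz": 0,"rx": 0,"ry": 0,"rz": 0},{"dx": 0,"dy": 0,"dz": 0,"rx": 0,"ry": 0,"rz": 0}]'

```text
t: 8.53
eef_pos: [0.5228, -0.0596, 0.0362]
eef_rot: [[-0.98, -0.2, 0.001], [-0.2, 0.98, -0.0], [-0.001, -0.0, -1.0]]
force: [0.5, 0.1, 0.6]
finger_gap: 0.504
grasp_force: 35.0
```

Request:
play_rows --deltas '[{"dx": -0.004,"dy": 0,"dz": 0,"rx": 0,"ry": 0,"rz": 0},{"dx": -0.004,"dy": 0,"dz": 0,"rx": 0,"ry": 0,"rz": 0},{"dx": -0.003,"dy": 0,"dz": 0,"rx": 0,"ry": 0,"rz": 0},{"dx": -0.003,"dy": 0,"dz": 0,"rx": 0,"ry": 0,"rz": 0},{"dx": 0,"dy": 0,"dz": 0,"rx": 0,"ry": 0,"rz": 0}]'

```text
t: 8.95
eef_pos: [0.5364, -0.0568, 0.0361]
eef_rot: [[-0.98, -0.2, 0.001], [-0.2, 0.98, -0.0], [-0.001, -0.0, -1.0]]
force: [0.3, -1.2, -1.0]
finger_gap: 0.501
grasp_force: 35.0
```

Request:
play_rows --deltas '[{"dx": -0.002,"dy": 0,"dz": 0,"rx": 0,"ry": 0,"rz": 0},{"dx": -0.002,"dy": 0,"dz": 0,"rx": 0,"ry": 0,"rz": 0},{"dx": -0.002,"dy": 0,"dz": 0,"rx": 0,"ry": 0,"rz": 0},{"dx": 0,"dy": 0,"dz": 0,"rx": 0,"ry": 0,"rz": 0}]'

```text
t: 9.28
eef_pos: [0.5409, -0.056, 0.0358]
eef_rot: [[-0.98, -0.2, -0.002], [-0.2, 0.98, -0.0], [0.002, 0.0, -1.0]]
force: [-2.4, -1.9, 0.4]
finger_gap: 0.5
grasp_force: 35.0
```

Request:
play_rows --deltas '[{"dx": -0.002,"dy": 0,"dz": 0,"rx": 0,"ry": 0,"rz": 0},{"dx": -0.002,"dy": 0,"dz": 0,"rx": 0,"ry": 0,"rz": 0},{"dx": 0,"dy": 0,"dz": 0,"rx": 0,"ry": 0,"rz": 0}]'

```text
t: 9.53
eef_pos: [0.5449, -0.0552, 0.0358]
eef_rot: [[-0.98, -0.2, -0.002], [-0.2, 0.98, -0.0], [0.002, 0.0, -1.0]]
force: [-5.1, -0.8, 1.0]
finger_gap: 0.503
grasp_force: 35.0
```

Request:
play_rows --deltas '[{"dx": -0.002,"dy": 0,"dz": 0,"rx": 0,"ry": 0,"rz": 0},{"dx": 0,"dy": 0,"dz": 0,"rx": 0,"ry": 0,"rz": 0}]'

```text
t: 9.7
eef_pos: [0.5467, -0.0548, 0.0358]
eef_rot: [[-0.98, -0.2, -0.002], [-0.2, 0.98, -0.0], [0.002, 0.0, -1.0]]
force: [-4.8, -1.7, -0.2]
finger_gap: 0.499
grasp_force: 35.0
```

Request:
play_rows --deltas '[{"dx": -0.002,"dy": 0,"dz": 0,"rx": 0,"ry": 0,"rz": 0},{"dx": 0,"dy": 0,"dz": 0,"rx": 0,"ry": 0,"rz": 0}]'

```text
t: 9.87
eef_pos: [0.5472, -0.0547, 0.0354]
eef_rot: [[-0.98, -0.2, -0.005], [-0.2, 0.98, -0.0], [0.005, 0.001, -1.0]]
force: [-7.7, -0.5, 2.8]
finger_gap: 0.5
grasp_force: 35.0
```

Request:
play_rows --deltas '[{"dx": -0.002,"dy": 0,"dz": 0,"rx": 0,"ry": 0,"rz": 0},{"dx": 0,"dy": 0,"dz": 0,"rx": 0,"ry": 0,"rz": 0},{"dx": 0,"dy": 0,"dz": 0,"rx": 0,"ry": 0,"rz": 0}]' --grip_force 50

```text
t: 10.12
eef_pos: [0.5473, -0.0547, 0.035]
eef_rot: [[-0.98, -0.199, -0.008], [-0.199, 0.98, -0.0], [0.008, 0.001, -1.0]]
force: [-11.3, -2.3, 5.1]
finger_gap: 0.5
grasp_force: 50.0
```

Request:
play_rows --deltas '[{"dx": -0.002,"dy": 0,"dz": 0,"rx": 0,"ry": 0,"rz": 0},{"dx": 0,"dy": 0,"dz": 0,"rx": 0,"ry": 0,"rz": 0},{"dx": 0,"dy": 0,"dz": 0,"rx": 0,"ry": 0,"rz": 0}]'

```text
t: 10.37
eef_pos: [0.5474, -0.0547, 0.0346]
eef_rot: [[-0.98, -0.199, -0.012], [-0.199, 0.98, -0.0], [0.012, 0.002, -1.0]]
force: [-16.3, -2.6, 6.5]
finger_gap: 0.499
grasp_force: 50.0
```

Run:
```python
from h import *
s=ctrl.observe(); R=s["eef_rot"]; print(s["t"],s["eef_pos"],s["force"],s["ft_torque"],s["dq"],R)
a=viewer.grab_frame("scene");b=viewer.grab_frame("side");w=viewer.grab_frame("wrist")
c=lambda im,x,y: cv2.resize(im[y:y+75,x:x+100],(400,300),interpolation=cv2.INTER_CUBIC)
cv2.imwrite("pics/c6.png",np.vstack([np.hstack([c(a,235,185),c(b,245,190)]),np.hstack([cv2.resize(w,(400,300)),cv2.resize(a,(400,300))])]))
```

```text
10.3667 [ 0.5474 -0.0547  0.0346] [-16.2689  -2.6326   6.519 ] [-0.5332  3.2327  0.2064] [-0.0341 -0.098   0.0886  0.0524 -0.0336 -0.0841 -0.0863] [[-0.9799 -0.1994 -0.0123]
 [-0.1994  0.9799 -0.0004]
 [ 0.0122  0.0021 -0.9999]]
```

View pics/c6.png

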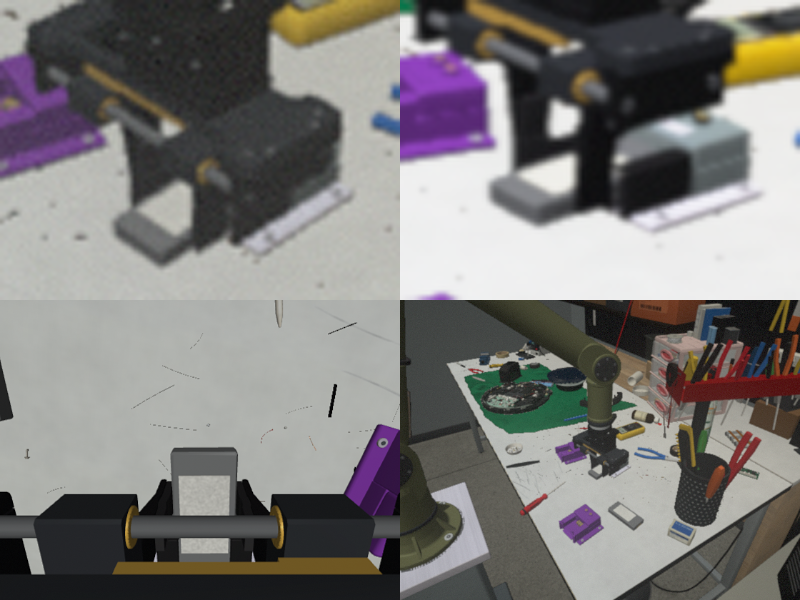

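The pack is at a hard stop. The force rose from about 5 N, the spring near home, to 16 N with no further travel. The pack hasn't slipped in the jaws, since its rear edge is still at row ~206 of the wrist view. The other items are where they were, so I'm handing in.

```bash
python3 -c "
from rig import ctrl
print(ctrl.close_job())"
```

```text
the job is handed in; nothing more can be done
None
```

I pushed the cut-corner pack into the grey test cradle, label up and cut corner first, to a hard stop that matches the home position; I handed the job in still holding it there at about 16 N, at about 10.5 s.

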